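# Lower the heater hood of the loaded moisture analyser

### The arm

A 6-joint arm with a two-finger parallel gripper is mounted at the origin on the work surface. World frame = base frame: x ahead of the robot, y to its left, z up, the work surface at z = 0. Lengths are in m, angles in rad, forces in N, time in s.
With the tool pointing down it reaches from about 0.3 to 0.875 m from the base axis. Payload 6.4 kg.
Tool frame: the origin (TCP) lies midway between the tips of the shut fingers; the grasp point (between the pads) lies ctrl.grip_point_offset behind it (ctrl.grip_point_offset is the distance from the TCP to the grasp point, in m); z points along the fingers, y is the direction in which the jaws open and shut (so a half turn about z gives the same grasp; the last joint's range is limited). The gripper opens to 85 mm and grips with 20 to 120 N. Pads are 22 mm wide; open, the fingers measure 114 mm over their backs; the gripper's body (76 mm by 85 mm) begins 54 mm behind the grasp point. The pads swing forward as they close: fully open they stand 13 mm farther back than shut.
Start: joints at [0.934, 0.181, 1.607, -0, 1.354, -0.206], TCP at [0.24, 0.522, 0.231] pointing down, gripper open.
Joint ranges: [-2.99, 2.99], [-0.89, 2.07], [0.3, 2.58], [-1.14, 4.28], [0, 2.63], [-3.12, 3.12]. Speed limits (rad/s): [2.57, 2.57, 3.01, 3.14, 3.14, 3.14].

### API

Orientations are given as a unit quaternion [w, x, y, z].
In Python, from bench import ctrl, viewer gives the robot as it stands.
- The arm moves only by the shell command python3 -m handwheel 'ROWS' [OPENING]. ROWS is JSON, a list of rows, each an object with "travel": the shift along the tool's x, y, z as a fraction of full scale, a list of three; "dr": the turn, a rotation vector about the tool's x, y, z as a fraction of full scale, a list of three. A call has 1 to 20 rows; each row shifts and turns the pose as measured when the row begins, along the tool's axes as they then stand; what a row does not reach is not made up. Full scale, the value 1, is 150 mm for a shift and 30 degrees for a turn. A row lasts 1/12 s, in which the tool goes at most 41.7 mm and 7.16 degrees, less where a joint would pass 70% of its speed; a pose out of reach is approached as far as the arm can. A call with a number of a shift or a turn outside -1 to 1 is refused whole. A call with a gripper value outside its range is refused whole. OPENING is the opening, from -1 (shut) to 1 (fully open), set as the call begins (- or left out, the last holds). The fingers move at their own pace and stop on an object; the grip force is fixed at half the most. Time passes only in rows, so rows that do not move let the fingers close. It gives the time, the measured TCP pose, the force and the opening at its end, in the units of the state.
- ctrl.get_obs(): the state, without advancing time (a new reading comes with each control period).
- viewer.camera(name): name is "side" or "top" or "wrist"; returns the picture (384x512x3 uint8, red, green, blue); there is no depth.
- viewer.get_calibration(name): a dict with "camera_matrix" (3x3 intrinsics, pixels), "R" (3x3) and "t" (3): a world point X has camera coordinates R X + t. Camera axes: x right, y down, z forward; pixel columns grow to the right and rows downward; lengths in m; the calibration is good to about 2 mm. The wrist camera is an equidistant fisheye: a pixel r from the principal point sees the ray r / f radians off the axis. A picture is of the moment at which its call begins: read the wrist's pose just before it. get_calibration takes no time and is no camera call; for the wrist camera it gives the pose at the moment of the call.
- ctrl.hand_in(): hands the job in, once; it reports no verdict.
The state is a dict: "time_s": time; "q": joint angles; "dq": joint speeds; "joint_efforts": joint torques, N m; "eef_pos": TCP position; "eef_rot": TCP orientation; "wrist_force": force on the tool from outside, world axes, zero at the start; "torque": the same for the moment, N m; "opening": opening from 0.0 (shut) to 1.0 (fully open).
Only numpy, scipy, OpenCV 4.12 (cv2) and the standard library are available. Lean on these libraries where they do the work, as an engineer would, in place of code of your own. Each camera call takes 0.05 s, during which the arm holds its last target. There are 200 camera calls.

### The job

Two identical moisture analysers stand on the bench with their grey heater hoods open; close the hood of the one that holds the aluminium dish of green pellets, all the way down. The hood is heavy: ease it down slowly over its last part so that it does not slam, then let go and move clear. Leave the other analyser's hood open as it is.

Things in the scene. Friction and masses are not known exactly. Their poses are not given: they have to be found in the camera images.
- hood_loaded (a joint): Hood angle (rad) of the analyser with the 104 mm aluminium dish of green pellets: 0 shut, grows as it opens; starts 1.0 to 1.4, stop at 1.7. Hood 0.55 to 0.85 kg; its stiff hinge holds it wherever it is left, so it must be pushed all the way down: 1 to 8 N near the front edge. Faster than about 1 rad/s (170 mm/s at the front edge) over the last 20 degrees is a slam.
- hood_loaded_edge (a point): Middle of the front edge of that hood's outer (upper) face. x along the hood from front to hinge, y along the hinge, z out of the outer face (straight up when shut). Hood: grey shell 170 mm from front to hinge, 166 wide, 45 thick. Hinge axis at (170, 0, -45) mm in this frame, level. Blue grip tab 60 wide, 10 thick, reaching to x = -23 at z = -4 to -14.
- dryer_loaded: The loaded analyser, fixed: white base 270 mm deep, 170 wide, 75 high, on a stone block (285 by 180) that stands 10 to 60 mm above the bench. Origin at the base's underside below the dish's centre, z up, x from front to back, y along the hinge. Hinge at x = 85, z = 80 (far side from the robot), shut hood's front edge at x = -85, base's front at x = -160. Turned up to 12 degrees either way.
- hood_empty (a joint): Hood angle (rad) of the other analyser, of the same build, whose chamber holds a bare wire ring and no dish. To be left open as it is. Same meaning and starting range.
- hood_empty_edge (a point): On the hood of the empty analyser: the same point and axes as hood_loaded_edge has on the loaded one.

How it is judged:
At the end, for the whole second after the job is handed in: The loaded analyser's hood is shut to within 0.06 rad (about 10 mm at its front edge) and the empty analyser's hood is still open, its front edge within 20 mm of where it began (value of joint hood_loaded below 0.06 rad and value of joint hood_empty above 0.85 rad and distance of hood_empty_edge from where it was at the start of the episode below 0.02 m); the robot touches nothing.
It fails at once if the hood of the loaded analyser slams: faster than 1 rad/s over the last 0.35 rad of closing (value of joint hood_loaded below 0.35 rad and velocity of joint hood_loaded below -1 rad/s).
It fails at once if the empty analyser's hood is moved by more than 20 mm at its front edge (distance of hood_empty_edge from where it was at the start of the episode above 0.02 m).
It also fails if it takes over 35 s, if anything falls off the work surface, if the arm or the gripper's body presses on something with over 40 N, if the wrist force passes 120 N, or if a joint passes its speed limit or range.

## Working session

There is one attempt and no reset: what is moved stays moved. The work goes in short steps, Python scripts to look and compute and a shell command to move; the robot and the scene stay as the last step left them, time stands still between calls to the robot, and variables do not carry over. Pictures are saved under pics/ and viewed, about 8 in all and at most 12, crops included, and the job is handed in when it is done.

```bash
mkdir -p pics; python3 - <<'E'
from bench import ctrl, viewer
import cv2, numpy as np
for n in ("side","top"):
    cv2.imwrite(f"pics/{n}0.png",cv2.cvtColor(viewer.camera(n),cv2.COLOR_RGB2BGR))
    c=viewer.get_calibration(n); print(n,np.round(c["camera_matrix"],1).tolist(),np.round(c["R"],3).tolist(),np.round(c["t"],3).tolist())
o=ctrl.get_obs(); print(o["time_s"],o["eef_pos"],o["eef_rot"],ctrl.grip_point_offset)
E
```

```text
side [[473.4, 0.0, 259.0], [0.0, 473.4, 185.2], [0.0, 0.0, 1.0]] [[0.287, -0.958, 0.001], [-0.728, -0.219, -0.65], [0.623, 0.186, -0.76]] [-0.131, 0.444, 1.015]
top [[476.3, 0.0, 258.6], [0.0, 476.3, 197.4], [0.0, 0.0, 1.0]] [[-0.028, -1.0, -0.001], [-0.995, 0.028, -0.096], [0.096, -0.002, -0.995]] [0.035, 0.51, 1.104]
0.1 [0.23978591 0.52205622 0.23045057] [-3.37611084e-04  2.13733712e-01  9.76891620e-01 -7.40493318e-04] 0.0187
```

View pics/side0.png

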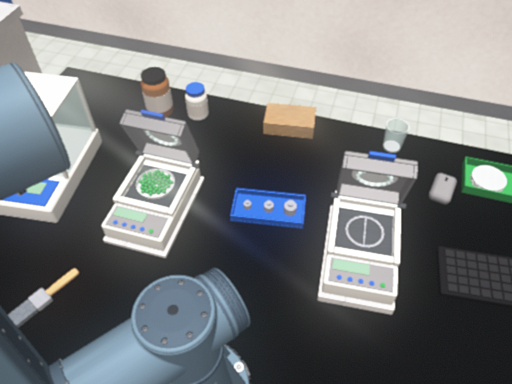

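View pics/top0.png

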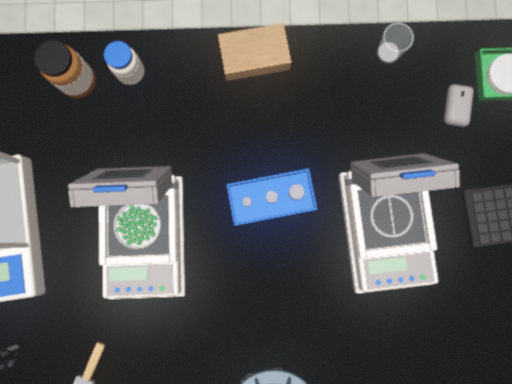

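The loaded analyser is the left one: pellets are at top (137,226) and side (156,182). Next I'll enlarge that area in both views to pick points.

```bash
python3 - <<'E'
import cv2,numpy as np
a=cv2.imread("pics/side0.png")[100:260,95:215]; b=cv2.imread("pics/top0.png")[155:305,62:192]
a=cv2.resize(a,None,fx=3.6,fy=3.6,interpolation=3); b=cv2.resize(b,None,fx=3,fy=3,interpolation=3)
print(a.shape,b.shape)
H=max(a.shape[0],b.shape[0]); o=np.zeros((H,a.shape[1]+b.shape[1],3),np.uint8); o[:a.shape[0],:a.shape[1]]=a; o[:b.shape[0],a.shape[1]:]=b
cv2.imwrite("pics/crop0.png",o[:600,:]); 
E
```

```text
(576, 432, 3) (450, 390, 3)
```

View pics/crop0.png

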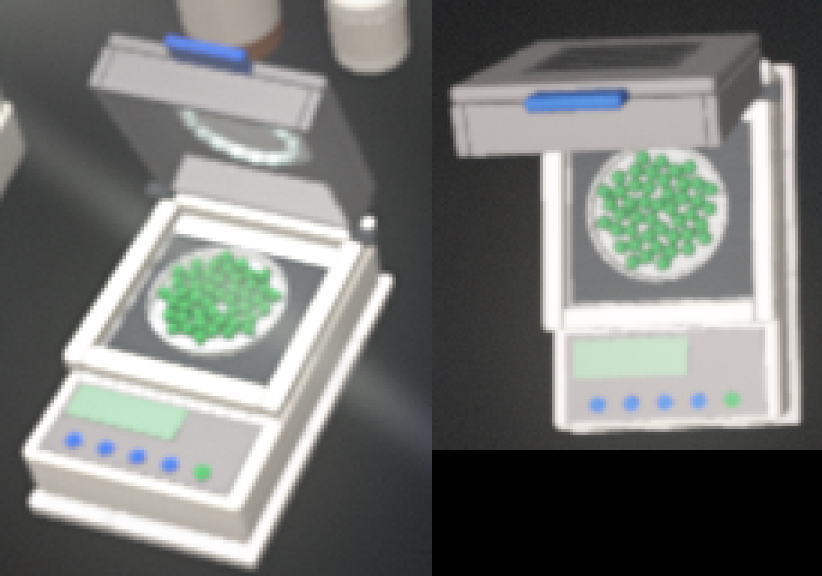

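```bash
cat > geo.py <<'E'
import numpy as np
from scipy.optimize import least_squares
from scipy.spatial.transform import Rotation as Ro
from bench import viewer
C={n:viewer.get_calibration(n) for n in("side","top")}
def proj(n,X):
    c=C[n]; p=c["camera_matrix"]@(c["R"]@X+c["t"]); return p[:2]/p[2]
def hoodpt(p,th,P):  # P in hood frame -> world; p=x,y,yaw,h
    d=np.array(P)-[.170,0,-.045]
    q=Ro.from_euler("y",th).apply(d)+[.085,0,.080]   # +y turn lifts -x side
    return base(p,q)
def base(p,q): return Ro.from_euler("z",p[2]).apply(q)+[p[0],p[1],p[3]]
E
python3 - <<'E'
from geo import *
s=lambda u,v:("side",np.array([u/3.6+95,v/3.6+100])); t=lambda u,v:("top",np.array([(u-432)/3+62,v/3+155]))
H=[((0,.083,0),s(108,36)),((0,-.083,0),s(326,78)),((0,.083,-.045),s(90,85)),((0,-.083,-.045),s(312,128)),
((0,.083,0),t(452,90)),((0,-.083,0),t(712,85)),((0,.083,-.045),t(458,157)),((0,-.083,-.045),t(720,145)),((.17,-.083,0),t(760,37))]
B=[((-.1675,.09,0),s(30,495)),((-.1675,-.09,0),s(255,555)),((-.1675,-.09,0),t(800,422)),((.1175,-.09,0),t(793,65)),((.1175,-.09,0),s(392,278))]
D=[((0,0,"d"),s(215,300)),((0,0,"d"),t(657,212)),((-.16,.085,"f"),s(25,452)),((-.16,-.085,"f"),s(240,507)),((-.16,.085,"f"),t(556,430)),((-.16,-.085,"f"),t(778,420))]
def res(v,full=False):
    p=v[:4];r=[proj(m[0],hoodpt(p,v[4],P))-m[1] for P,m in H]+[proj(m[0],base(p,np.array(P)))-m[1] for P,m in B]
    r+=[proj(m[0],base(p,np.array([P[0],P[1],v[5] if P[2]=="d" else v[6]])))-m[1] for P,m in D]
    return np.array(r) if full else np.ravel(r)
f=least_squares(res,[.5,.25,0,.04,1.2,.08,.07],loss="soft_l1")
print(np.round(f.x,4)); print(np.round(res(f.x,True),1).tolist())
p=f.x[:4]
for th in (f.x[4],1,.8,.6,.4,.2,0): print(round(th,2),np.round(hoodpt(p,th,(0,0,0)),3),np.round(hoodpt(p,th,(-.012,0,-.004)),3))
print("hinge",base(p,np.array([.085,0,.08])))
E
```

```text
[0.4516 0.2913 0.0114 0.0146 1.233  0.0732 0.0562]
[[0.1, -0.9], [0.4, -0.4], [-1.3, 0.7], [-1.4, 1.5], [-1.3, -0.7], [1.3, -2.5], [-0.1, 0.4], [0.8, 0.9], [0.4, -2.3], [-0.9, 2.6], [-0.3, 2.1], [0.2, 0.2], [-0.4, -1.2], [0.3, -0.6], [0.7, -0.3], [0.5, -1.0], [-1.8, 0.3], [-0.1, 0.4], [-1.0, -0.0], [1.3, 0.3]]
1.23 [0.523 0.292 0.27 ] [0.515 0.292 0.28 ]
1 [0.483 0.292 0.262] [0.473 0.292 0.27 ]
0.8 [0.45  0.291 0.248] [0.439 0.291 0.254]
0.6 [0.422 0.291 0.228] [0.41  0.291 0.231]
0.4 [0.398 0.291 0.202] [0.385 0.291 0.203]
0.2 [0.379 0.291 0.172] [0.366 0.29  0.171]
0 [0.367 0.29  0.14 ] [0.355 0.29  0.136]
hinge [0.53662903 0.29231826 0.09455214]
```

Fit residuals are about 1–2 px: loaded hood at θ≈1.23, hinge near (0.537, 0.292, 0.095). I'll raise the tool, square it up and shut the fingers.

```bash
python3 -m handwheel '[{"travel":[0,0,-0.18],"dr":[0,0,-0.17]},{"travel":[0,0,-0.18],"dr":[0,0,-0.17]},{"travel":[0,0,-0.18],"dr":[0,0,-0.17]},{"travel":[0,0,-0.18],"dr":[0,0,-0.17]},{"travel":[0,0,-0.18],"dr":[0,0,-0.17]},{"travel":[0,0,0],"dr":[0,0,0]}]' -1
```

```text
time_s: 0.6
eef_pos: [0.2381, 0.5197, 0.3645]
eef_rot: [-0.005, -0.018, 1.0, -0.006]
wrist_force: [0.3, 0.7, 1.3]
opening: 0.146
```

```bash
python3 -m handwheel '[{"travel":[-0.2,-0.135,0],"dr":[0,0,0]},{"travel":[-0.2,-0.135,0],"dr":[0,0,0]},{"travel":[-0.2,-0.135,0],"dr":[0,0,0]},{"travel":[-0.2,-0.135,0],"dr":[0,0,0]},{"travel":[-0.2,-0.135,0],"dr":[0,0,0]},{"travel":[-0.2,-0.135,0],"dr":[0,0,0]},{"travel":[-0.2,-0.135,0],"dr":[0,0,0]},{"travel":[-0.2,-0.135,0],"dr":[0,0,0]},{"travel":[-0.2,-0.135,0],"dr":[0,0,0]},{"travel":[-0.2,-0.135,0],"dr":[0,0,0]},{"travel":[-0.2,-0.135,0],"dr":[0,0,0]},{"travel":[-0.2,-0.135,0],"dr":[0,0,0]},{"travel":[0,0,0],"dr":[0,0,0]}]'; python3 - <<'E'
from bench import viewer
import cv2,numpy as np
a=viewer.camera("side");b=viewer.camera("top")
o=np.hstack([cv2.resize(a[60:260,60:260],(400,400)),cv2.resize(b[60:260,30:230],(400,400))])
cv2.imwrite("pics/p1.png",cv2.cvtColor(o,cv2.COLOR_RGB2BGR))
E
```

```text
time_s: 1.68
eef_pos: [0.6188, 0.28, 0.3545]
eef_rot: [-0.009, -0.019, 1.0, -0.007]
wrist_force: [-0.8, 0.1, -0.3]
opening: 0.002
```

View pics/p1.png

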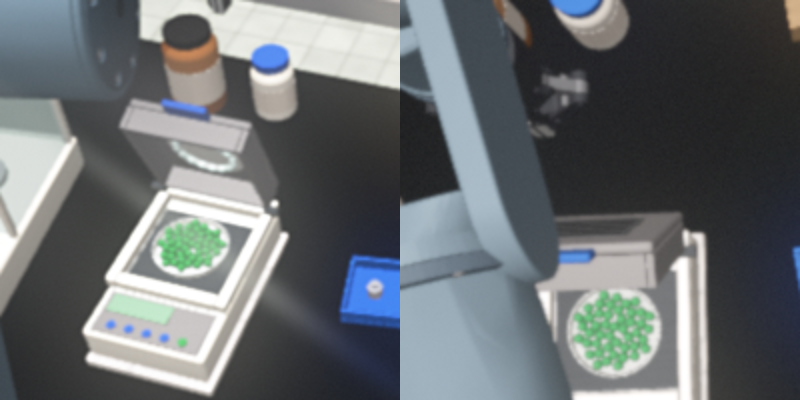

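Gripper is behind and above the hood (top crop ≈(560,90)), and the hood hasn't moved. Descending behind it.

```bash
python3 -m handwheel '[{"travel":[0,0.035,0.15],"dr":[0,0,0]},{"travel":[0,0.035,0.15],"dr":[0,0,0]},{"travel":[0,0,0.15],"dr":[0,0,0]},{"travel":[0,0,0.15],"dr":[0,0,0]},{"travel":[0,0,0.15],"dr":[0,0,0]},{"travel":[0,0,0],"dr":[0,0,0]}]'; python3 - <<'E'
from geo import *
import numpy as np
from bench import ctrl
p=[.4516,.2913,.0114,.0146]
for th in np.arange(1.25,-.01,-.125): print(round(th,3),np.round(hoodpt(p,th,(.035,0,0)),3))
E
```

```text
time_s: 2.28
eef_pos: [0.606, 0.3003, 0.2408]
eef_rot: [-0.009, -0.023, 1.0, -0.004]
wrist_force: [0.8, -0.9, -1.4]
opening: -0.001
1.25 [0.537 0.292 0.237]
1.125 [0.519 0.292 0.236]
1.0 [0.502 0.292 0.233]
0.875 [0.485 0.292 0.227]
0.75 [0.468 0.291 0.22 ]
0.625 [0.453 0.291 0.21 ]
0.5 [0.44  0.291 0.199]
0.375 [0.427 0.291 0.186]
0.25 [0.417 0.291 0.172]
0.125 [0.408 0.291 0.156]
0.0 [0.402 0.291 0.14 ]
```

```bash
python3 -m handwheel '[{"travel":[0.07,0,0],"dr":[0,0,0]},{"travel":[0.07,0,0],"dr":[0,0,0]},{"travel":[0.07,0,0],"dr":[0,0,0]},{"travel":[0.07,0,0],"dr":[0,0,0]},{"travel":[0.04,0,0.005],"dr":[0,0,0]},{"travel":[0.04,0,0.005],"dr":[0,0,0]},{"travel":[0.04,0,0.005],"dr":[0,0,0]},{"travel":[0.04,0,0.005],"dr":[0,0,0]},{"travel":[0.04,0,0.005],"dr":[0,0,0]},{"travel":[0.04,0,0.005],"dr":[0,0,0]}]'; python3 - <<'E'
from bench import viewer
import cv2
a=viewer.camera("side")
cv2.imwrite("pics/p2.png",cv2.cvtColor(cv2.resize(a[60:260,60:260],(500,500)),cv2.COLOR_RGB2BGR))
E
```

```text
time_s: 3.12
eef_pos: [0.5241, 0.3039, 0.2469]
eef_rot: [-0.0, -0.027, 1.0, -0.002]
wrist_force: [5.5, -0.1, -0.5]
opening: 0.002
```

View pics/p2.png

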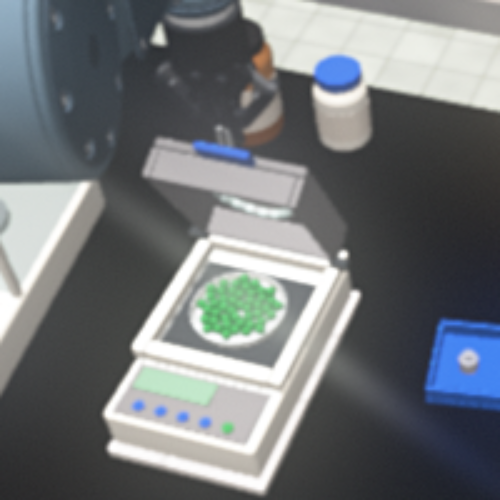

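Fingers are behind the hood near its front edge (tab at ≈(225,152)) and are pushing it over with 5.5 N of contact. I'll keep going along the arc.

```bash
python3 -m handwheel '[{"travel":[0.03,-0.003,0.022],"dr":[0,0,0]},{"travel":[0.03,-0.003,0.022],"dr":[0,0,0]},{"travel":[0.03,-0.003,0.022],"dr":[0,0,0]},{"travel":[0.03,-0.003,0.022],"dr":[0,0,0]},{"travel":[0.03,-0.003,0.025],"dr":[0,0,0]},{"travel":[0.03,-0.003,0.025],"dr":[0,0,0]},{"travel":[0.03,-0.003,0.025],"dr":[0,0,0]},{"travel":[0.03,-0.003,0.025],"dr":[0,0,0]},{"travel":[0.03,-0.003,0.025],"dr":[0,0,0]},{"travel":[0.03,-0.003,0.025],"dr":[0,0,0]}]'
```

```text
time_s: 4.0
eef_pos: [0.4964, 0.3036, 0.2357]
eef_rot: [0.027, -0.026, 0.999, 0.008]
wrist_force: [2.7, 0.3, 6.4]
opening: -0.001
```

```bash
python3 -m handwheel '[{"travel":[0.035,-0.004,0.035],"dr":[0,0.02,0.02]},{"travel":[0.035,-0.004,0.035],"dr":[0,0.02,0.02]},{"travel":[0.035,-0.004,0.035],"dr":[0,0.02,0.02]},{"travel":[0.035,-0.004,0.035],"dr":[0,0.02,0.02]},{"travel":[0.035,-0.004,0.035],"dr":[0,0.02,0.02]},{"travel":[0.035,-0.004,0.035],"dr":[0,0.02,0.02]},{"travel":[0.035,-0.004,0.035],"dr":[0,0.02,0.01]},{"travel":[0.035,-0.004,0.035],"dr":[0,0.02,0]}]'
```

```text
time_s: 4.67
eef_pos: [0.4655, 0.3031, 0.2103]
eef_rot: [0.001, 0.01, 1.0, 0.014]
wrist_force: [2.2, 0.0, 6.9]
opening: -0.004
```

```bash
python3 -m handwheel '[{"travel":[0.03,-0.008,0.03],"dr":[0,0.008,-0.005]},{"travel":[0.03,-0.008,0.03],"dr":[0,0.008,-0.005]},{"travel":[0.03,-0.008,0.03],"dr":[0,0.008,-0.005]},{"travel":[0.025,-0.008,0.03],"dr":[0,0.008,0]},{"travel":[0.025,-0.008,0.03],"dr":[0,0.008,0]},{"travel":[0.025,-0.008,0.03],"dr":[0,0.008,0]}]'; python3 - <<'E'
from bench import viewer
import cv2
a=viewer.camera("side")
cv2.imwrite("pics/p3.png",cv2.cvtColor(cv2.resize(a[60:260,60:260],(500,500)),cv2.COLOR_RGB2BGR))
E
```

```text
time_s: 5.17
eef_pos: [0.4434, 0.3021, 0.191]
eef_rot: [-0.006, 0.006, 1.0, 0.021]
wrist_force: [1.5, 2.9, 4.0]
opening: -0.002
```

View pics/p3.png

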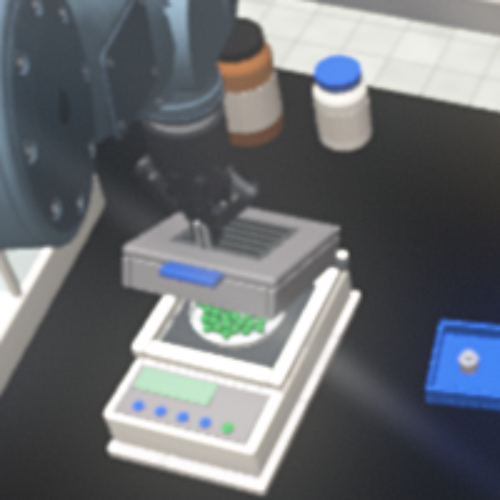

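The tips sit on the hood's outer face at ≈(205,240), with the hood about half shut. Now the slow last part.

```bash
python3 -m handwheel '[{"travel":[0.014,-0.005,0.022],"dr":[0,0.005,0]},{"travel":[0.014,-0.005,0.022],"dr":[0,0.005,0]},{"travel":[0.014,-0.005,0.022],"dr":[0,0.005,0]},{"travel":[0.014,-0.005,0.022],"dr":[0,0.005,0]},{"travel":[0.014,-0.005,0.022],"dr":[0,0.005,0]},{"travel":[0.014,-0.005,0.022],"dr":[0,0.005,0]},{"travel":[0.012,-0.005,0.022],"dr":[0,0.005,0]},{"travel":[0.012,-0.005,0.022],"dr":[0,0.005,0]},{"travel":[0.012,-0.005,0.022],"dr":[0,0.005,0]},{"travel":[0.012,-0.005,0.022],"dr":[0,0.005,0]}]'
```

```text
time_s: 6.05
eef_pos: [0.42, 0.2962, 0.155]
eef_rot: [-0.021, 0.005, 1.0, 0.021]
wrist_force: [1.5, 2.1, 2.3]
opening: 0.003
```

```bash
python3 -m handwheel '[{"travel":[0.006,-0.002,0.014],"dr":[0,-0.01,0]},{"travel":[0.006,-0.002,0.014],"dr":[0,-0.01,0]},{"travel":[0.004,0,0.014],"dr":[0,-0.01,0]},{"travel":[0.004,0,0.014],"dr":[0,-0.01,0]},{"travel":[0.002,0,0.014],"dr":[0,-0.01,0]},{"travel":[0,0,0.014],"dr":[0,-0.005,0]},{"travel":[0,0,0.014],"dr":[0,0,0]},{"travel":[0,0,0.014],"dr":[0,0,0]}]'
```

```text
time_s: 6.72
eef_pos: [0.4129, 0.2952, 0.1365]
eef_rot: [-0.008, 0.005, 1.0, 0.02]
wrist_force: [-9.9, -5.1, 34.2]
opening: -0.001
```

```bash
python3 -m handwheel '[{"travel":[0,0,0.018],"dr":[0,0,0]},{"travel":[0,0,0.018],"dr":[0,0,0]},{"travel":[0,0,0.018],"dr":[0,0,0]}]'
```

```text
time_s: 6.97
eef_pos: [0.4129, 0.2952, 0.1366]
eef_rot: [-0.009, 0.004, 1.0, 0.018]
wrist_force: [-11.4, -4.9, 26.9]
opening: -0.001
```

The tool has stopped against ~30 N at z=0.1365 (predicted 0.140), so the hood is shut. I'll lift off and look.

```bash
python3 -m handwheel '[{"travel":[0,0,-0.05],"dr":[0,0,0]},{"travel":[0,0,-0.1],"dr":[0,0,0]},{"travel":[0,0,-0.2],"dr":[0,0,0]},{"travel":[0,0,-0.2],"dr":[0,0,0]},{"travel":[0,0,-0.2],"dr":[0,0,0]},{"travel":[0,0,-0.2],"dr":[0,0,0]},{"travel":[0,0,-0.2],"dr":[0,0,0]},{"travel":[0,0,0],"dr":[0,0,0]},{"travel":[0,0,0],"dr":[0,0,0]},{"travel":[0,0,0],"dr":[0,0,0]}]'; python3 - <<'E'
from bench import viewer
import cv2
from geo import *
a=viewer.camera("side").copy()
p=[.4516,.2913,.0114,.0146]
a=cv2.resize(a,(800,600))
for P in [(0,.083,0),(0,-.083,0),(.17,-.083,0),(0,.083,-.045),(0,-.083,-.045)]:
    for th,c in ((0,(255,0,0)),(.06,(255,255,0))):
        u=proj("side",hoodpt(p,th,P))*800/512; cv2.circle(a,tuple(int(v) for v in u),2,c,-1)
cv2.imwrite("pics/p4.png",cv2.cvtColor(a,cv2.COLOR_RGB2BGR))
E
```

```text
time_s: 7.8
eef_pos: [0.416, 0.2848, 0.3128]
eef_rot: [-0.01, 0.005, 1.0, 0.014]
wrist_force: [0.2, 0.4, -0.6]
opening: -0.0
```

View pics/p4.png

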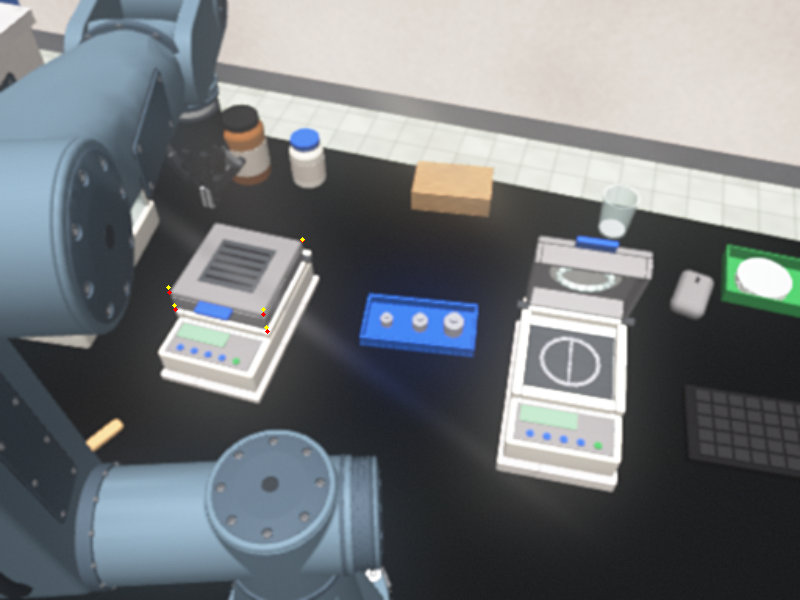

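Loaded hood is flat on its base: its front corners at ≈(175,290) and (265,318) match the shut overlay. The other hood is still open at ≈(590,270), and the arm is clear. Handing in.

```bash
python3 -c "
from bench import ctrl
print(ctrl.hand_in())"
```

```text
the job is handed in; nothing more can be done
None
```

I closed the hood of the analyser holding the green pellets by pushing its outer face with the shut fingertips, then lifted clear and handed the job in at about 7.8 s. No verdict was reported.

- **Closing speed:** the last part averaged about 0.3 rad/s, worked out from tool positions between calls. The slam limit is 1 rad/s.
- **Shut:** the tool stopped hard at z = 0.1365 m with about 30 N on it, against a predicted 0.140 m. In the final side picture the hood's corners match the shut overlay. At that resolution the shut and 0.06 rad markers are only a few pixels apart, so the hard stop is the stronger evidence.
- **Other analyser:** its hood was never approached and looks still open in the final picture. I did not measure its edge.
- **Clear of contact:** the tool finished about 170 mm above the hood, with the wrist force back near zero.

Under load the arm fell short of the commanded moves and the tool tilted by about 3 degrees. I corrected this during the push.

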